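# Set a scribing straightedge against two marker pins

## Robot

A 6-joint arm with a two-finger parallel gripper is mounted at the origin on a cart in front of the work surface, level with it; the furniture and walls round the work are solid. World frame = base frame: x ahead of the robot, y to its left, z up, the work surface at z = 0. Lengths are in m, angles in rad, forces in N, time in s.
With the tool pointing down it reaches from about 0.375 to 0.9 m from the base axis. Payload 3.1 kg.
Tool frame: the origin (TCP) lies between the finger pads; the fingertips stand 22 mm ahead of it and the grasp point (between the pads) lies 3 mm ahead of it; z points along the fingers, y is the line along which they close (so a half turn about z gives the same grasp; the last joint's range is limited). The gripper opens to 87 mm and grips with 3 to 60 N. Pads are 19 mm wide; open, the fingers measure 117 mm over their backs; the gripper's body (75 mm by 190 mm) begins 51 mm behind the grasp point.
Start: joints at [-0.178, 0.527, 1.433, -0, 1.181, -0.178], TCP at [0.625, 0, 0.245] pointing down, gripper open.
Joint ranges: [-3.08, 3.08], [-0.75, 2.2], [0.22, 2.44], [-1.43, 4.57], [0, 2.65], [-2.85, 2.85]. Speed limits (rad/s): [2.79, 2.79, 3.14, 3.14, 3.14, 3.14].

## Interface

Orientations are given as a unit quaternion [x, y, z, w].
In Python, from rig import robot gives the robot as it stands.
- The arm moves only by the tool move_arm, never from a script. Its argument "series" is text: rows parted by semicolons, each of 6 numbers parted by spaces: the shift along the tool's x, y, z in mm, then the turn, a rotation vector about the tool's x, y, z in degrees. In form: dx dy dz ax ay az; .... A call has 1 to 8 rows; each row is the pose to reach, as a shift and turn from the pose commanded when the call began, along the tool's axes at that moment; what a row does not reach only later rows make up. A row lasts 1/12 s, in which the tool goes at most 41.7 mm and 7.16 degrees, less where a joint would pass 70% of its speed; a pose out of reach is approached as far as the arm can. A call with a gripper value outside its range is refused whole. "jaw" is the opening, from 0 (shut) to 1 (fully open), set as the call begins (left out, the last holds). The fingers move at their own pace and stop on an object; "newtons" is the grip in N (left out, the last holds). Time passes only in rows, so rows that repeat a pose let the fingers close. It gives the time, the measured TCP pose, the force, the opening and the grip force at its end, in the units of the state.
- robot.get_obs(): the state, without advancing time (a new reading comes with each control period).
- robot.camera(name): name is "scene" or "side" or "wrist"; returns a dict with "img" (384x512x3 uint8, red, green, blue), "mtx" (3x3 intrinsics, pixels), "world_to_cam" (4x4, takes a point from world to camera coordinates). Camera axes: x right, y down, z forward; pixel columns grow to the right and rows downward; lengths in m; the calibration is good to about 2 mm. A picture is of the moment at which its call begins. There is no depth.
- robot.hand_in(): hands the job in; it is judged then, once.
Trained networks look in a picture, given as the dict that the camera call returned (one of the last four; its "shot" number tells which), for a name from the list of things; names that differ only in an ending like _2 or _b are one class to them, and where a whole thing is asked for, a point or a joint stands for the part that bears it (a point fixed in the world has none). Each returns a list of dicts, best first, with "p" (0 to 1); they miss things now and then, are a little off and sometimes report something else, mostly with a low value. They report only what shows in the picture. A call takes as long as a camera call.
- robot.search_frame(picture, thing): "xyz" ([x, y, z] in m, in world coordinates, good to about 4 mm: the middle of the surface that is visible of it).
- robot.tip_of(picture, thing): "xyz" ([x, y, z] in m, in world coordinates, good to about 4 mm: a listed point, or the origin of a listed thing).
The state is a dict: "time": time; "q": joint angles; "joint_velocities": joint speeds; "joint_torque": joint torques, N m; "position": TCP position; "tool_rot": TCP orientation; "ft_force": force on the tool from outside, world axes, zero at the start; "moment": the same for the moment, N m; "grip_width": finger opening in m; "grip_force": force on a finger pad.
Only numpy, scipy, OpenCV 4.12 (cv2) and the standard library are available. Lean on these libraries where they do the work, as an engineer would, in place of code of your own. Each camera call takes 0.05 s, during which the arm holds its last target. There are 200 camera calls.

## Task

First clear the wood block and the little switch box off the metal panel and stand them on the bare desk as they stood, right way up. Then lay the straightedge flat on the panel, on the robot's side of the two tall pins and a little short of both, with its thin bevelled edge facing the pins, and slide it along the panel (do not lower it straight down against the pins) until that edge touches both pins at once; let go of it there. Leave everything else on the desk where it is.

Things in the scene. Friction and masses are not known exactly. Their poses are not given: they have to be found in the camera images.
- panel: Fixed board, aluminium on plywood, 160 (x) x 240 (y) x 8 mm high. Origin: centre of its underside, on the desk top; x points away from the robot (turned up to 0.2 rad), z up. Two low round studs (8 mm across, 6 mm high) stand on it near its far edge at x = +70, y = -28 and +34 mm; they are not marks. Screws and dark holes are flush.
- pin_left: One of the two marks: fixed plain steel pin standing upright on the panel, 8 mm diameter, 22 mm tall. Origin: on its axis, at its foot on the panel top. It stands 65 to 85 mm left (+y) of the panel's centre and 30 to 60 mm beyond it (+x).
- pin_right: The other mark: the same fixed steel pin, 65 to 85 mm right (-y) of the panel's centre, 30 to 60 mm beyond it. The line through both pins is thus in general askew to the panel. Origin as for the left pin.
- straightedge: Loose steel rule 220 (x) x 34 (y) mm, 5 mm thick, 0.25 kg. Origin: centre of underside; z up. Upright black grip rail in its middle, 80 (x) x 14 (y) mm, z = 5 to 29 mm: grasp across y. Edge y = +17 mm is thin, bevelled (2 mm thick for 7 mm); edge y = -17 is square, graduated. Touching pin's axis: y = +21 mm. Starts right of the panel on the desk, x roughly away from the robot, bevel to the left.
- wood_block: Loose plain wooden block, 30 (x) x 55 (y) x 20 (z) mm, about 60 g, starts on the near half of the panel, turned any way about z. Origin: centre of its underside.
- switch_box: Loose small dark box 34 (x) x 50 (y) x 22 (z) mm with a thin toggle (5 mm thick, fixed) on top reaching z = 39 mm at x = 0, y = -6 mm; about 90 g. Starts on the near half of the panel, turned any way about z. Origin: centre of its underside; grasp it across x, low on its sides.
- spool_stand: Fixed solder spool stand, 88 (x) x 100 (y) x 196 mm high, left of the panel; keep clear. Origin: centre of its underside.
- pcb_lcd: Loose circuit board 55 (x) x 80 (y) x 15 mm lying in front of the panel; leave alone. Origin: centre of its underside.
- tape_1: Loose roll of tape lying flat, 100 mm across, 25 mm high, in front of the panel; leave alone. Origin: centre of its underside.
- relay_board: Loose narrow relay board 22 (x) x 60 (y) x 14 mm, in front of the panel to the right, long side roughly pointing away from the robot; leave alone. Origin: centre of its underside.
- screwdriver_1: Loose screwdriver 18 (x) x 164 (y) x 20 mm lying at the far right, long side roughly pointing away from the robot; leave alone. Origin: centre of its underside.
- glass_jar: Loose jar 47 mm across, 54 mm high, left of the panel; leave alone. Origin: centre of its underside.
- tweezers_1: Loose tweezers 11 (x) x 124 (y) x 9 mm lying between the panel and the straightedge; leave alone. Origin: centre of its underside.

How it is judged:
By the outcome, as a careful person would: the job done as asked, in the order asked, and still so for the second after the job is handed in, with the robot touching nothing.
It also fails if it takes over 72 s, if anything falls off the work surface, if the arm or the gripper's body presses on something with over 40 N, if the wrist force passes 120 N, or if a joint passes its speed limit or range.

## Working session

There is one attempt and no reset: what is moved stays moved. The work goes in short steps, Python scripts to look and compute and a tool call to move; the robot and the scene stay as the last step left them, time stands still between calls to the robot, and variables do not carry over. Pictures are saved under pics/ and viewed, at most 10 in all, crops included, and the job is handed in when it is done.

Besides the shell and the picture viewer there is one more tool, called after ">>>" as a command line: name --argument value ..., lists and objects as JSON in quotes. move_arm: Moves the arm, as the interface text tells. Its arguments: {"type":"object","properties":{"series":{"type":"string"},"jaw":{"type":"number"},"newtons":{"type":"number"}},"required":["series"]}

```bash
ls; mkdir -p pics; cat > h.py <<'E'
import numpy as np, cv2
from rig import robot
def pix(p,P):
    c=p["world_to_cam"]@np.r_[P,1]; u=p["mtx"]@c[:3]; return u[:2]/u[2]
def ray(p,uv,z):
    R=p["world_to_cam"][:3,:3];t=p["world_to_cam"][:3,3]
    o=-R.T@t; d=R.T@np.linalg.inv(p["mtx"])@np.r_[uv,1]
    return o+d*(z-o[2])/d[2]
def save(p,n,crop=None,f=1):
    i=p["img"][:,:,::-1]
    if crop: a,b,c,d=crop; i=i[b:d,a:c]
    cv2.imwrite("pics/"+n,cv2.resize(i,None,fx=f,fy=f,interpolation=cv2.INTER_CUBIC))
E
python3 - <<'E'
from h import *
np.set_printoptions(precision=4,suppress=True)
for n in ["scene","wrist"]:
    p=robot.camera(n); save(p,n+"0.png",f=1.5)
    R=p["world_to_cam"];print(n,"cam at",-R[:3,:3].T@R[:3,3])
    for t in ["panel","pin_left","pin_right","straightedge","wood_block","switch_box","spool_stand","pcb_lcd","tape_1","relay_board","screwdriver_1","glass_jar","tweezers_1"]:
        f=robot.tip_of(p,t)
        print(t,[(np.round(x["xyz"],3),round(x["p"],2),pix(p,x["xyz"]).round()) for x in f[:2]])
print(robot.get_obs())
E
```

```text
pics
scene cam at [-0.1244  0.7509  0.5545]
panel [(array([ 0.595,  0.038, -0.003]), 0.69, array([216., 209.]))]
pin_left [(array([0.636, 0.121, 0.011]), 0.59, array([185., 212.]))]
pin_right [(array([ 0.626, -0.024,  0.006]), 0.37, array([223., 196.]))]
straightedge [(array([ 0.458, -0.296, -0.003]), 0.57, array([316., 182.])), (array([ 0.411, -0.193,  0.001]), 0.35, array([312., 196.]))]
wood_block [(array([ 0.56 , -0.03 ,  0.009]), 0.54, array([241., 200.]))]
switch_box [(array([0.556, 0.106, 0.004]), 0.7, array([210., 221.]))]
spool_stand [(array([ 0.394, -0.088, -0.002]), 0.31, array([298., 212.]))]
pcb_lcd [(array([ 0.396, -0.087, -0.002]), 0.71, array([297., 212.]))]
tape_1 []
relay_board [(array([ 0.411, -0.191,  0.002]), 0.44, array([312., 196.]))]
screwdriver_1 []
glass_jar [(array([ 0.619,  0.3  , -0.001]), 0.6, array([137., 246.]))]
tweezers_1 [(array([0.557, 0.109, 0.002]), 0.5, array([208., 221.])), (array([ 0.58 , -0.193,  0.002]), 0.38, array([268., 182.]))]
wrist cam at [0.6266 0.0774 0.385 ]
panel [(array([0.594, 0.044, 0.002]), 0.82, array([230., 127.]))]
pin_left 
[... 610 characters left out ...]
.,  58.]))]
tape_1 []
relay_board []
screwdriver_1 [(array([ 0.393, -0.09 , -0.001]), 0.52, array([ 81., 229.]))]
glass_jar []
tweezers_1 [(array([ 0.58 , -0.197, -0.001]), 0.56, array([225., 299.]))]
{'time': 1.4, 'q': array([-0.1785,  0.5275,  1.4327, -0.    ,  1.1814, -0.1785]), 'joint_velocities': array([-0.0001,  0.0007, -0.0005,  0.0029,  0.001 ,  0.0006]), 'joint_torque': array([  0.0009, -44.0008, -17.698 ,   0.0635,   0.0504,  -0.    ]), 'position': array([0.625 , 0.    , 0.2446]), 'tool_rot': array([ 0.7071,  0.7071, -0.    ,  0.    ]), 'ft_force': array([-0.62  ,  1.0231, -0.1246]), 'moment': array([ 0.0626,  0.0297, -0.0166]), 'grip_force': 0.0, 'grip_width': 0.08689685118458619}
```

View pics/scene0.png

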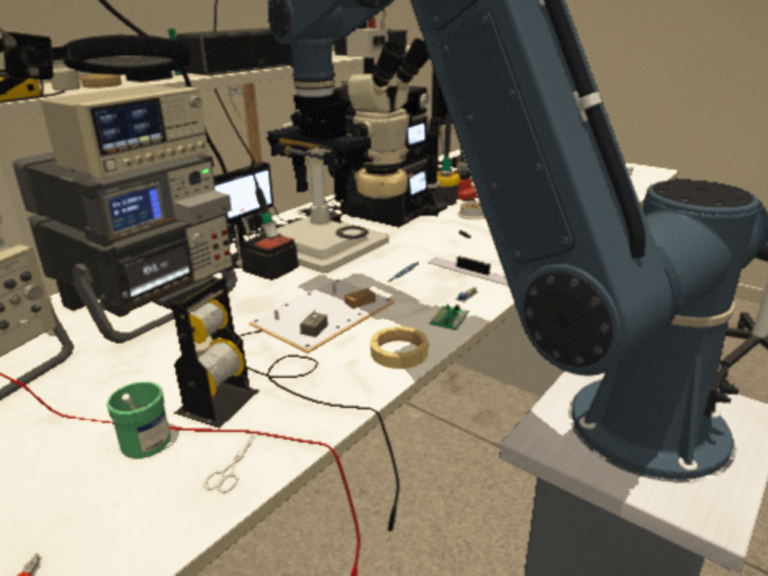

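View pics/wrist0.png

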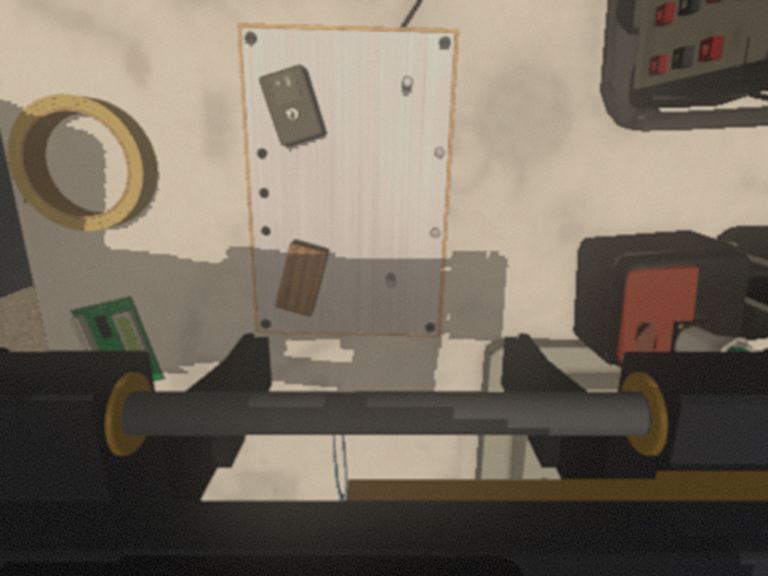

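```bash
python3 - <<'E'
from h import *
i=cv2.imread("pics/wrist0.png")
c=cv2.resize(i[15:345,230:470],None,fx=1.8,fy=1.8,interpolation=cv2.INTER_CUBIC)
cv2.imwrite("pics/crop.png",c)
p=robot.camera("wrist");np.savez("w0.npz",img=p["img"],mtx=p["mtx"],w=p["world_to_cam"])
s=robot.camera("side"); save(s,"side0.png",f=1.5)
for t in ["straightedge","relay_board","tweezers_1","screwdriver_1","pin_right","spool_stand"]:
    print(t,[(np.round(x["xyz"],3),round(x["p"],2),(1.5*pix(s,x["xyz"])).round()) for x in robot.tip_of(s,t)[:2]])
E
```

```text
straightedge [(array([ 0.466, -0.294, -0.003]), 0.73, array([389., 360.]))]
relay_board [(array([ 0.411, -0.191,  0.   ]), 0.54, array([341., 332.]))]
tweezers_1 []
screwdriver_1 [(array([ 0.452, -0.472, -0.001]), 0.9, array([413., 426.]))]
pin_right [(array([ 0.629, -0.027,  0.004]), 0.52, array([434., 281.]))]
spool_stand []
```

View pics/crop.png

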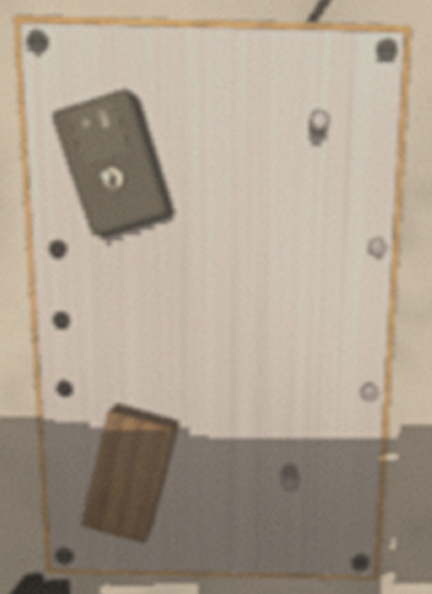

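View pics/side0.png

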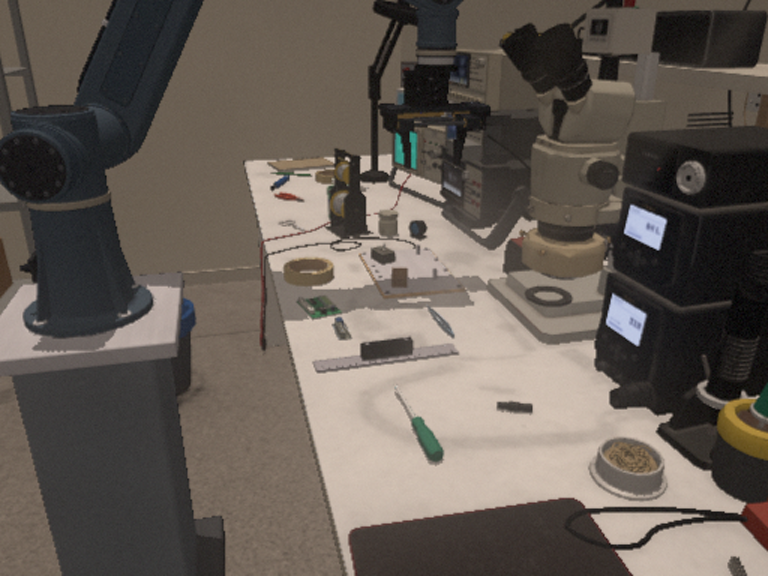

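```bash
cat >> h.py <<'E'
def poses(p,cr,z):
    return np.array([ray(p,((u/1.8+230)/1.5,(v/1.8+15)/1.5),z) for u,v in cr])
E
python3 - <<'E'
from h import *
d=np.load("w0.npz");p={"mtx":d["mtx"],"world_to_cam":d["w"]}
np.set_printoptions(precision=4,suppress=True)
pan=poses(p,[(15,17),(409,28),(380,578),(48,572)],.008)
print("panel",pan[:,:2],pan.mean(0), np.linalg.norm(pan-np.roll(pan,-1,0),axis=1))
for n,c,z in [("wood",[(112,415),(178,428),(147,542),(82,524)],.028),("box",[(53,115),(127,91),(165,213),(92,236)],.030)]:
    q=poses(p,c,z); l=(q[0]+q[1]-q[2]-q[3]); print(n,q.mean(0),np.linalg.norm(q-np.roll(q,-1,0),axis=1),"long dir deg",np.degrees(np.arctan2(l[1],l[0])))
print("toggle",poses(p,[(111,178)],.047))
print("pins top L",poses(p,[(319,118)],.03),"base",poses(p,[(316,142)],.008))
print("R",poses(p,[(289,480)],.03),poses(p,[(290,465)],.008))
print("tape",[ray(p,(x/1.5,y/1.5),.025) for x,y in [(90,95),(158,165),(85,230),(8,160)]])
print("pcb",[ray(p,(x/1.5,y/1.5),.005) for x,y in [(72,312),(130,297),(163,378)]])
print("micro",[ray(p,(x/1.5,y/1.5),.0) for x,y in [(485,340),(440,0),(605,110),(580,340)]])
s=robot.camera("side")
print("se ends",[ray(s,(x/1.5,y/1.5),.004) for x,y in [(314,365),(458,350)]])
print("rail top ends",[ray(s,(x/1.5,y/1.5),.029) for x,y in [(361,346),(412,339)]])
print("relay",[ray(s,(x/1.5,y/1.5),.01) for x,y in [(338,318),(345,340)]],"tw",[ray(s,(x/1.5,y/1.5),.004) for x,y in [(430,309),(453,335)]])
print("spool",[ray(s,(x/1.5,y/1.5),.0) for x,y in [(330,232),(345,238),(367,234)]])
E
```

```text
panel [[ 0.5205  0.1615]
 [ 0.6776  0.1576]
 [ 0.6739 -0.0788]
 [ 0.5156 -0.0758]] [0.5969 0.0411 0.008 ] [0.1571 0.2364 0.1583 0.2374]
wood [ 0.5604 -0.0237  0.028 ] [0.0286 0.0543 0.0297 0.0517] long dir deg 72.657698876125
box [0.5592 0.1046 0.03  ] [0.0302 0.0464 0.0309 0.0465] long dir deg 105.73794575931973
toggle [[0.5628 0.0987 0.047 ]]
pins top L [[0.6412 0.1216 0.03  ]] base [[0.641  0.1152 0.008 ]]
R [[ 0.63   -0.0239  0.03  ]] [[ 0.6307 -0.023   0.008 ]]
tape [array([0.4158, 0.1127, 0.025 ]), array([0.4577, 0.0644, 0.025 ]), array([0.395 , 0.0159, 0.025 ]), array([0.3474, 0.0679, 0.025 ])]
pcb [array([ 0.3584, -0.0581,  0.005 ]), array([ 0.41  , -0.0446,  0.005 ]), array([ 0.4279, -0.1203,  0.005 ])]
micro [array([ 0.7136, -0.0857,  0.    ]), array([0.6654, 0.1792, 0.    ]), array([0.7942, 0.1045, 0.    ]), array([ 0.7971, -0.0857,  0.    ])]
se ends [array([ 0.3518, -0.2956,  0.004 ]), array([ 0.5745, -0.3032,  0.004 ])]
rail top ends [array([ 0.422 , -0.3003,  0.029 ]), array([ 0.5017, -0.2969,  0.029 ])]
relay [array([ 0.4134, -0.1584,  0.01  ]), array([ 0.4094, -0.2398,  0.01  ])] tw [array([ 0.5798, -0.1485,  0.004 ]), array([ 0.5845, -0.2533,  0.004 ])]
spool [array([0.4864, 0.3424, 0.    ]), array([0.5128, 0.2887, 0.    ]), array([ 0.57  ,  0.3063, -0.    ])]
```

>>> move_arm --series "-24 -65 40 0 0 7; -24 -65 80 0 0 14; -24 -65 120 0 0 17.3; -24 -65 150 0 0 17.3; -24 -65 150 0 0 17.3; -24 -65 180 0 0 17.3; -24 -65 200 0 0 17.3; -24 -65 209 0 0 17.3" --jaw 0.65 --newtons 15

```text
time: 2.52
position: [0.5598, -0.0239, 0.034]
tool_rot: [0.805, 0.593, -0.001, -0.001]
ft_force: [-1.0, -1.0, 0.5]
grip_width: 0.0571
grip_force: 0.0
```

>>> move_arm --series "0 0 0 0 0 0; 0 0 0 0 0 0; 0 0 0 0 0 0; 0 0 0 0 0 0; 0 0 0 0 0 0; 0 0 0 0 0 0" --jaw 0

```text
time: 3.02
position: [0.5606, -0.024, 0.0369]
tool_rot: [0.805, 0.593, 0.001, 0.001]
ft_force: [-0.9, -0.2, 6.0]
grip_width: 0.0297
grip_force: 15.0
```

>>> move_arm --series "0 0 -30 0 0 0; -20 -4 -45 0 0 0; -58 -10 -45 0 0 0; -95 -17 -45 0 0 0; -117 -21 -45 0 0 0; -117 -21 -45 0 0 0; -117 -21 -20 0 0 0; -117 -21 -4 0 0 0"

```text
time: 3.68
position: [0.5058, -0.13, 0.0396]
tool_rot: [0.806, 0.592, 0.001, 0.001]
ft_force: [-0.2, 0.6, -0.9]
grip_width: 0.0297
grip_force: 15.0
```

>>> move_arm --series "0 0 4 0 0 0; 0 0 8 0 0 0; 0 0 11 0 0 0; 0 0 12 0 0 0; 0 0 12 0 0 0"

```text
time: 4.1
position: [0.5056, -0.1291, 0.0286]
tool_rot: [0.805, 0.593, 0.0, 0.0]
ft_force: [-0.5, 0.6, 2.7]
grip_width: 0.0298
grip_force: 15.0
```

>>> move_arm --series "0 0 0 0 0 0; 0 0 0 0 0 0; 0 0 0 0 0 0; 0 0 0 0 0 0; 0 0 -30 0 0 0; 0 0 -65 0 0 0; 0 0 -100 0 0 0; 0 0 -100 0 0 0" --jaw 0.55

```text
time: 4.77
position: [0.5087, -0.131, 0.133]
tool_rot: [0.805, 0.593, 0.003, 0.005]
ft_force: [-0.2, -0.4, 0.1]
grip_width: 0.0478
grip_force: 0.0
```

```bash
python3 - <<'E'
from h import *
p=robot.camera("wrist"); save(p,"w1.png",f=1.5); print(robot.get_obs()["position"],robot.get_obs()["time"])
for t in ["wood_block","switch_box"]:
    print(t,[(np.round(x["xyz"],3),round(x["p"],2),(1.5*pix(p,x["xyz"])).round()) for x in robot.tip_of(p,t)[:2]])
E
```

```text
[ 0.50755039 -0.13052566  0.13083675] 4.8167
wood_block []
switch_box []
```

View pics/w1.png

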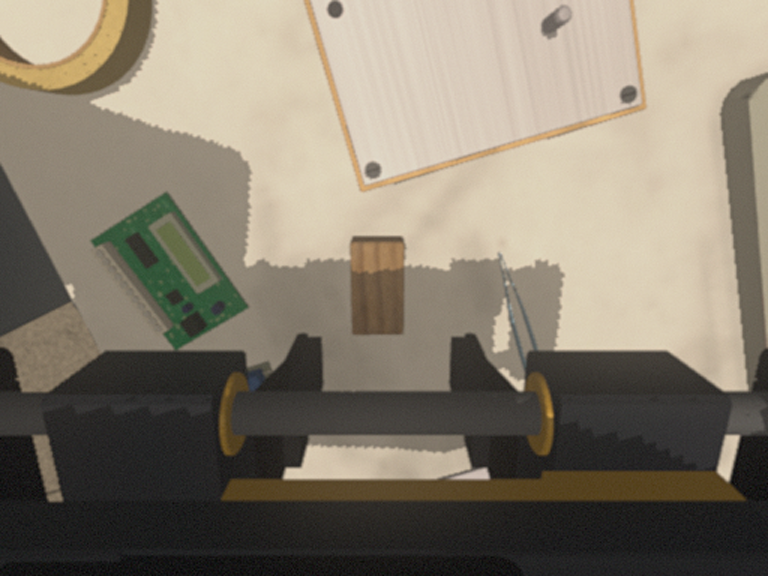

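>>> move_arm --series "40 -3 0 0 0 -7; 80 -6 0 0 0 -14; 120 -9 0 0 0 -21; 160 -12 0 0 0 -28; 200 -15 10 0 0 -33; 239 -18 20 0 0 -33; 239 -18 45 0 0 -33; 239 -18 45 0 0 -33" --jaw 0.68

```text
time: 5.58
position: [0.5553, 0.1065, 0.0774]
tool_rot: [0.602, 0.798, -0.003, -0.004]
ft_force: [-2.0, -0.4, -0.5]
grip_width: 0.0591
grip_force: 0.0
```

>>> move_arm --series "0 0 25 0 0 0; 0 0 40 0 0 0; 0 0 47 0 0 0; 0 0 47 0 0 0"

```text
time: 5.92
position: [0.557, 0.1031, 0.0335]
tool_rot: [0.605, 0.797, -0.002, -0.002]
ft_force: [-0.6, -0.0, 0.4]
grip_width: 0.0593
grip_force: 0.0
```

>>> move_arm --series "0 0 0 0 0 0; 0 0 0 0 0 0; 0 0 0 0 0 0; 0 0 0 0 0 0; 0 0 0 0 0 0; 0 0 0 0 0 0" --jaw 0

```text
time: 6.42
position: [0.5593, 0.104, 0.0364]
tool_rot: [0.604, 0.797, 0.0, 0.0]
ft_force: [-0.4, -0.7, 4.0]
grip_width: 0.034
grip_force: 15.0
```

>>> move_arm --series "0 0 -35 0 0 0; -15 -18 -50 0 0 0; -38 -45 -50 0 0 0; -61 -73 -50 0 0 0; -85 -101 -50 0 0 0; -104 -124 -50 0 0 0; -104 -124 -50 0 0 0; -104 -124 -50 0 0 0"

```text
time: 7.08
position: [0.4672, -0.0306, 0.0857]
tool_rot: [0.605, 0.796, -0.0, -0.0]
ft_force: [0.6, -0.8, -0.8]
grip_width: 0.034
grip_force: 15.0
```

>>> move_arm --series "0 0 25 0 0 0; 0 0 45 0 0 0; 0 0 52 0 0 0; 0 0 56 0 0 0; 0 0 58 0 0 0; 0 0 58 0 0 0"

```text
time: 7.58
position: [0.4684, -0.0289, 0.0282]
tool_rot: [0.603, 0.797, 0.0, 0.0]
ft_force: [-0.1, 0.3, -0.6]
grip_width: 0.0337
grip_force: 15.0
```

>>> move_arm --series "0 0 0 0 0 0; 0 0 0 0 0 0; 0 0 0 0 0 0; 0 0 0 0 0 0; 0 0 -30 0 0 0; 0 0 -65 0 0 0; 0 0 -100 0 0 0; 0 0 -100 0 0 0" --jaw 0.55

```text
time: 8.25
position: [0.471, -0.0304, 0.1325]
tool_rot: [0.604, 0.797, 0.002, 0.005]
ft_force: [1.4, -0.7, 0.1]
grip_width: 0.0475
grip_force: 0.0
```

```bash
python3 - <<'E'
from h import *
p=robot.camera("wrist"); save(p,"w2.png",f=1.3); print(robot.get_obs()["position"],robot.get_obs()["time"])
E
```

```text
[ 0.47002386 -0.03015114  0.13048111] 8.3
```

View pics/w2.png

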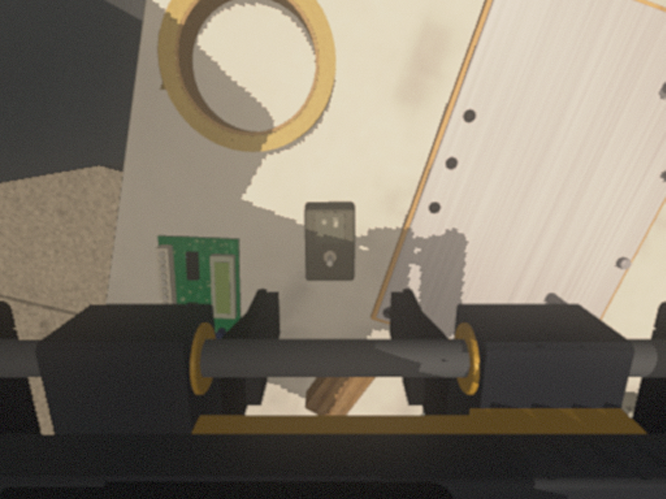

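>>> move_arm --series "-34 -3 -20 0 0 -7.1; -68 -6 -40 0 0 -14.2; -102 -9 -60 0 0 -21.3; -136 -12 -72 0 0 -28.4; -170 -14 -72 0 0 -35.5; -204 -17 -72 0 0 -42.6; -238 -20 -72 0 0 -49.7; -272 -22 -72 0 0 -56.8" --jaw 0.5

```text
time: 8.97
position: [0.5194, -0.2986, 0.1979]
tool_rot: [0.149, 0.989, 0.001, -0.001]
ft_force: [-1.1, 0.1, 0.0]
grip_width: 0.0437
grip_force: 0.0
```

>>> move_arm --series "0 0 0 0 0 -7; 0 0 0 0 0 -14; 0 0 0 0 0 -17.5; 0 0 0 0 0 -17.5; 0 0 0 0 0 -17.5"

```text
time: 9.38
position: [0.5196, -0.297, 0.1981]
tool_rot: [0.001, 1.0, 0.001, -0.001]
ft_force: [0.2, 0.1, -0.7]
grip_width: 0.0434
grip_force: 0.0
```

```bash
python3 - <<'E'
from h import *
p=robot.camera("wrist"); save(p,"w3.png",f=1.5); o=robot.get_obs();print(o["position"],o["tool_rot"],o["time"],o["q"])
np.savez("w3.npz",mtx=p["mtx"],w=p["world_to_cam"])
print([(np.round(x["xyz"],3),round(x["p"],2),(1.5*pix(p,x["xyz"])).round()) for x in robot.tip_of(p,"straightedge")[:2]])
E
```

```text
[ 0.51973965 -0.29692705  0.19839356] [ 8.36297431e-04  9.99999077e-01  7.09204307e-04 -8.01720763e-04] 9.4333 [-7.05588245e-01  5.47820538e-01  1.54528070e+00  4.80824429e-05
  1.05063179e+00 -2.27473592e+00]
[(array([ 0.464, -0.296,  0.002]), 0.74, array([385., 177.]))]
```

View pics/w3.png

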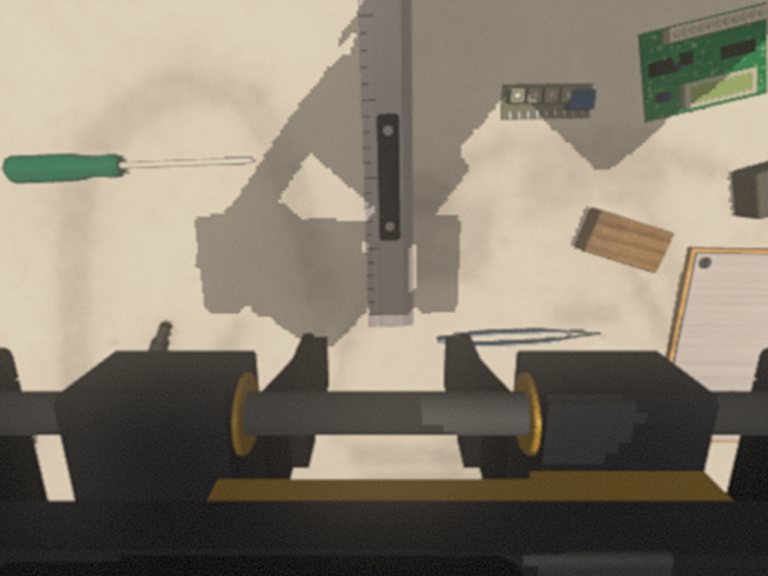

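```bash
python3 - <<'E'
from h import *
d=np.load("w3.npz");p={"mtx":d["mtx"],"world_to_cam":d["w"]}
q=np.array([ray(p,(u/1.5,v/1.5),.029) for u,v in [(377,114),(398,114),(400,240),(380,240)]])
print(q,q.mean(0)); l=q[2]+q[3]-q[0]-q[1]; print(np.degrees(np.arctan2(l[1],l[0])))
for c in [[(370,100),(374,250),(377,317)],[(411,100),(412.5,250),(412,317)]]:
    e=np.array([ray(p,(u/1.5,v/1.5),.004) for u,v in c]);l=e[-1]-e[0];print(e,np.degrees(np.arctan2(l[1],l[0])))
E
```

```text
[[ 0.42406607 -0.30142243  0.029     ]
 [ 0.42408649 -0.28843841  0.029     ]
 [ 0.50302052 -0.28666792  0.029     ]
 [ 0.50299376 -0.29996093  0.029     ]] [ 0.46354171 -0.29412242  0.029     ]
1.172881551924398
[[ 0.41365712 -0.30638835  0.004     ]
 [ 0.51502452 -0.30459856  0.004     ]
 [ 0.56643129 -0.30277763  0.004     ]] 1.3538976316838236
[[ 0.41369866 -0.27920206  0.004     ]
 [ 0.51508158 -0.27677737  0.004     ]
 [ 0.56649231 -0.2764287   0.004     ]] 1.039862624204316
```

>>> move_arm --series "30 2 35 0 0 -1.2; 56 3 70 0 0 -1.2; 56 3 105 0 0 -1.2; 56 3 130 0 0 -1.2; 56 3 150 0 0 -1.2; 56 3 162 0 0 -1.2; 56 3 167 0 0 -1.2; 56 3 167 0 0 -1.2"

```text
time: 10.15
position: [0.4641, -0.294, 0.0317]
tool_rot: [-0.01, 1.0, 0.001, -0.001]
ft_force: [-0.8, -0.2, -0.1]
grip_width: 0.0433
grip_force: 0.0
```

>>> move_arm --series "0 0 0 0 0 0; 0 0 0 0 0 0; 0 0 0 0 0 0; 0 0 0 0 0 0; 0 0 0 0 0 0; 0 0 0 0 0 0" --jaw 0 --newtons 40

```text
time: 10.65
position: [0.4645, -0.2946, 0.0332]
tool_rot: [-0.01, 1.0, -0.0, 0.0]
ft_force: [-0.3, 0.5, 3.3]
grip_width: 0.0135
grip_force: 40.0
```

>>> move_arm --series "0 0 -30 0 0 0; 0 5 -60 0 0 0; -10 30 -87 0 0 7; -22 60 -87 0 0 14; -36 92 -87 0 0 21; -50 124 -87 0 0 28; -64 156 -87 0 0 35; -78 188 -87 0 0 42"

```text
time: 11.32
position: [0.5375, -0.1051, 0.1195]
tool_rot: [0.346, 0.938, -0.0, -0.0]
ft_force: [0.2, -0.5, -1.7]
grip_width: 0.0137
grip_force: 40.0
```

>>> move_arm --series "0 0 0 0 0 7; 0 0 0 0 0 14; 0 0 0 0 0 14"

```text
time: 11.57
position: [0.5374, -0.1054, 0.1193]
tool_rot: [0.454, 0.891, -0.0, -0.0]
ft_force: [0.8, 0.7, -1.3]
grip_width: 0.0137
grip_force: 40.0
```

>>> move_arm --series "15 23 0 0 0 7; 30 46 0 0 0 14; 46 70 0 0 0 21; 61 93 0 0 0 28; 76 116 0 0 0 35; 91 139 0 0 0 39.4; 91 139 0 0 0 39.4; 91 139 0 0 0 39.4"

```text
time: 12.23
position: [0.5966, 0.0494, 0.1192]
tool_rot: [0.726, 0.687, -0.0, -0.0]
ft_force: [0.6, -0.1, -2.3]
grip_width: 0.014
grip_force: 40.0
```

```bash
python3 - <<'E'
from h import *
p=robot.camera("wrist"); save(p,"w4.png",f=1.5); o=robot.get_obs();print(o["position"],o["tool_rot"],o["time"],o["q"],o["grip_width"])
np.savez("w4.npz",mtx=p["mtx"],w=p["world_to_cam"])
E
```

```text
[0.59611477 0.04846339 0.1191773 ] [ 7.26872299e-01  6.86772315e-01 -6.02403384e-04 -2.90823276e-04] 12.2833 [-1.05296666e-01  6.56218957e-01  1.60503680e+00 -6.95097812e-04
  8.81562623e-01 -4.81367369e-02] 0.013818697761548773
```

View pics/w4.png

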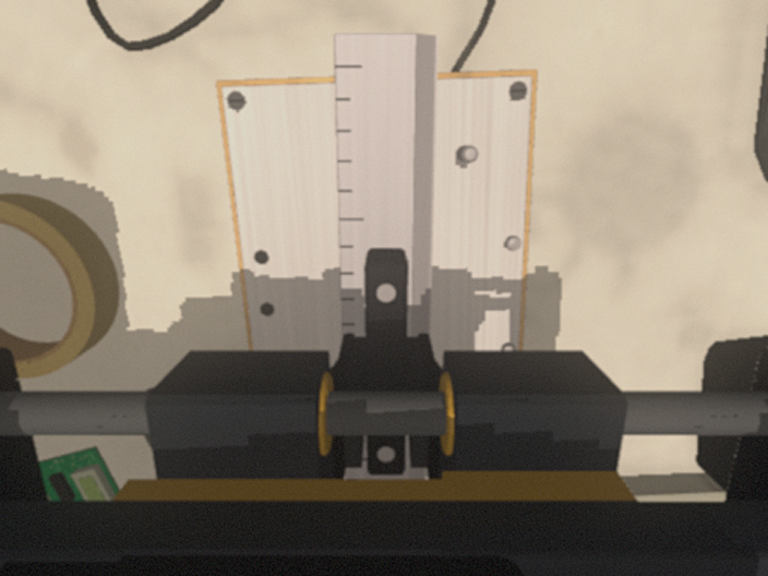

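```bash
python3 - <<'E'
from h import *
d=np.load("w4.npz");p={"mtx":d["mtx"],"world_to_cam":d["w"]}
print("L",ray(p,(470/1.5,154/1.5),.03),ray(p,(460/1.5,158/1.5),.008))
pz=.119-.0332
for n,c,z in [("bevel edge",[(436,36),(434,250)],pz+.001),("square",[(334,36),(342,330)],pz+.005)]:
    e=np.array([ray(p,(u/1.5,v/1.5),z) for u,v in c]);l=e[0]-e[1];print(n,e,np.degrees(np.arctan2(l[1],l[0])))
q=np.array([ray(p,(u/1.5,v/1.5),.008) for u,v in [(217,82),(537,70),(524,350),(250,350)]]);print(q)
s=robot.camera("side")
save(s,"sidec.png",(200,140,320,220),6)
print("net R",[(x["xyz"],x["p"]) for x in robot.tip_of(s,"pin_right")[:1]],"L",[(x["xyz"],x["p"]) for x in robot.tip_of(s,"pin_left")[:1]])
np.savez("s.npz",mtx=s["mtx"],w=s["world_to_cam"])
E
```

```text
L [0.64135239 0.12123622 0.03      ] [0.63993204 0.11900807 0.008     ]
bevel edge [[0.62067983 0.16083024 0.0868    ]
 [0.61815625 0.08872368 0.0868    ]] 87.99558591556917
square [[0.587372   0.16184844 0.0908    ]
 [0.58176427 0.06022117 0.0908    ]] 86.84165692144049
[[0.52054195 0.16183155 0.008     ]
 [0.67802557 0.15864372 0.008     ]
 [0.67577286 0.00959039 0.008     ]
 [0.51740994 0.01811535 0.008     ]]
net R [([0.6252, -0.0238, 0.0047], 0.34)] L []
```

View pics/sidec.png

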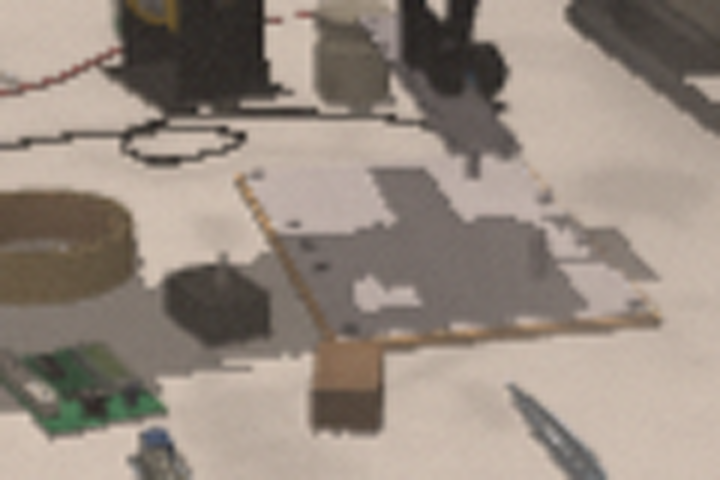

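>>> move_arm --series "0 0 30 0 0 1; 0 0 55 0 0 1; 0 0 68 0 0 1; 0 0 73 0 0 1; 0 0 75 0 0 1; 0 0 77 0 0 1; 0 0 78 0 0 1; 0 0 78 0 0 1"

```text
time: 13.1
position: [0.5974, 0.0484, 0.0425]
tool_rot: [0.734, 0.679, 0.001, 0.001]
ft_force: [0.6, 0.0, -1.8]
grip_width: 0.0136
grip_force: 40.0
```

```bash
python3 - <<'E'
from h import *
o=robot.get_obs();print(o["position"],o["tool_rot"],o["time"],o["ft_force"],o["moment"])
d=np.load("s.npz");s={"mtx":d["mtx"],"world_to_cam":d["w"]}
for n,u,v,z in [("Rtop",537,226,.03),("Rfoot",537,277,.008),("Lfoot",474,177,.008)]: print(n,ray(s,(200+u/6,140+v/6),z))
E
```

```text
[0.59742741 0.04843913 0.04245361] [7.34077918e-01 6.79064591e-01 6.22013479e-04 7.10513482e-04] 13.1 [ 0.62923358  0.03969734 -1.78652488] [ 0.00935905  0.04061162 -0.02059327]
Rtop [ 0.6315043  -0.01477742  0.03      ]
Rfoot [ 0.62837971 -0.02650406  0.008     ]
Lfoot [0.64113253 0.11852099 0.008     ]
```

>>> move_arm --series "0 0 1 0 0 0; 0 0 2 0 0 0; 0 0 2 0 0 0; 0 0 2 0 0 0"

```text
time: 13.43
position: [0.5975, 0.0486, 0.0412]
tool_rot: [0.734, 0.679, 0.001, 0.001]
ft_force: [0.3, 0.3, 6.3]
grip_width: 0.0136
grip_force: 40.0
```

>>> move_arm --series "0 2 0 0 0 0; 0 4 0 0 0 0; 0 6 0 0 0 0; 0 8 0 0 0 0; 0 10 0 0 0 0; 0 11 0 0 0 0; 0 11 0 0 0 0; 0 11 0 0 0 0"

```text
time: 14.1
position: [0.6054, 0.0482, 0.0412]
tool_rot: [0.734, 0.679, -0.002, -0.002]
ft_force: [-6.7, 0.7, 10.7]
grip_width: 0.0138
grip_force: 40.0
```

```bash
python3 - <<'E'
from h import *
p=robot.camera("wrist"); save(p,"w5.png",(180,20,400,240),3); o=robot.get_obs();print(o["position"],2*np.degrees(np.arctan2(o["tool_rot"][1],o["tool_rot"][0])),o["ft_force"],o["moment"])
np.savez("w5.npz",mtx=p["mtx"],w=p["world_to_cam"])
E
```

```text
[0.60534598 0.04818335 0.04122125] 85.57670533894486 [-5.95302658  1.00832519 10.55953446] [0.00661517 0.97980997 0.02977577]
```

View pics/w5.png

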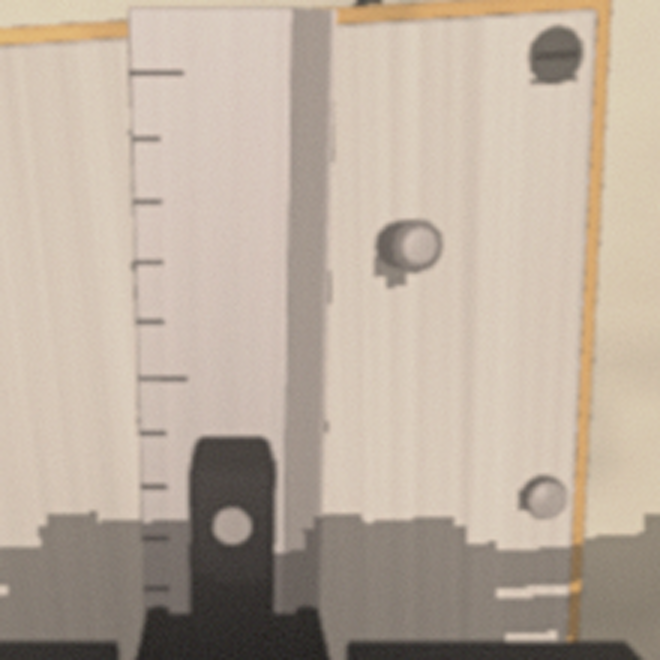

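>>> move_arm --series "0 0 -1.5 0 0 0; 0 1 -1.5 0 0 0; 0 2 -1.5 0 0 0; 0 3 -1.5 0 0 0; 0 4 -1.5 0 0 0; 0 5 -1.5 0 0 0; 0 5 -1.5 0 0 0; 0 5 -1.5 0 0 0"

```text
time: 14.82
position: [0.6124, 0.0474, 0.0412]
tool_rot: [0.734, 0.679, -0.0, -0.0]
ft_force: [-3.8, 0.1, 5.1]
grip_width: 0.0137
grip_force: 40.0
```

```bash
cat > st.py <<'E'
from h import *
o=robot.get_obs();print(o["position"],2*np.degrees(np.arctan2(o["tool_rot"][1],o["tool_rot"][0])),o["ft_force"],o["moment"],o["time"])
E
python3 st.py
```

```text
[0.61236749 0.04739452 0.04119865] 85.5402319156423 [-3.77550845  0.1152025   5.09340719] [0.04278669 0.57779557 0.02615132] 14.8167
```

>>> move_arm --series "0 0.5 -0.5 0 0 0; 0 1 -0.5 0 0 0; 0 1.5 -0.5 0 0 0; 0 1.5 -0.5 0 0 0; 0 1.5 -0.5 0 0 0"

```text
time: 15.23
position: [0.614, 0.0472, 0.0413]
tool_rot: [0.734, 0.679, -0.0, -0.0]
ft_force: [-1.1, 0.2, 0.1]
grip_width: 0.0138
grip_force: 40.0
```

```bash
python3 st.py
```

```text
[0.61403507 0.0471763  0.04125783] 85.54337286471346 [-1.12147838  0.17968946  0.08214545] [0.03297334 0.28235851 0.03657048] 15.2333
```

>>> move_arm --series "0 0.5 0 0 0 0; 0 1 0 0 0 0; 0 1.5 0 0 0 0; 0 1.5 0 0 0 0; 0 1.5 0 0 0 0"

```text
time: 15.65
position: [0.6143, 0.0472, 0.0413]
tool_rot: [0.734, 0.679, -0.001, -0.001]
ft_force: [-5.8, 0.7, 1.1]
grip_width: 0.0138
grip_force: 40.0
```

```bash
python3 st.py
```

```text
[0.61425291 0.04718561 0.0412802 ] 85.54667760095235 [-5.81481301  0.67118391  1.10813339] [-0.07309289  0.94460861  0.06061794] 15.65
```

>>> move_arm --series "0 0.5 0 0 0 0; 0 1 0 0 0 0; 0 1.5 0 0 0 0; 0 1.5 0 0 0 0; 0 1.5 0 0 0 0"

```text
time: 16.07
position: [0.6144, 0.0472, 0.0413]
tool_rot: [0.734, 0.679, -0.002, -0.002]
ft_force: [-8.0, -0.6, 3.5]
grip_width: 0.0136
grip_force: 40.0
```

```bash
python3 st.py; python3 - <<'E'
from h import *
p=robot.camera("wrist");s=robot.camera("side")
a=cv2.resize(p["img"][20:240,200:380],(360,440),interpolation=cv2.INTER_CUBIC)
b=cv2.resize(s["img"][155:210,235:290],(440,440),interpolation=cv2.INTER_CUBIC)
cv2.imwrite("pics/c6.png",np.hstack([a,b])[:,:,::-1])
E
```

```text
[0.61437847 0.04719034 0.0412974 ] 85.55569182007736 [-7.96816388 -0.59847722  3.491981  ] [-0.02442901  1.34238671  0.01099151] 16.0667
```

View pics/c6.png

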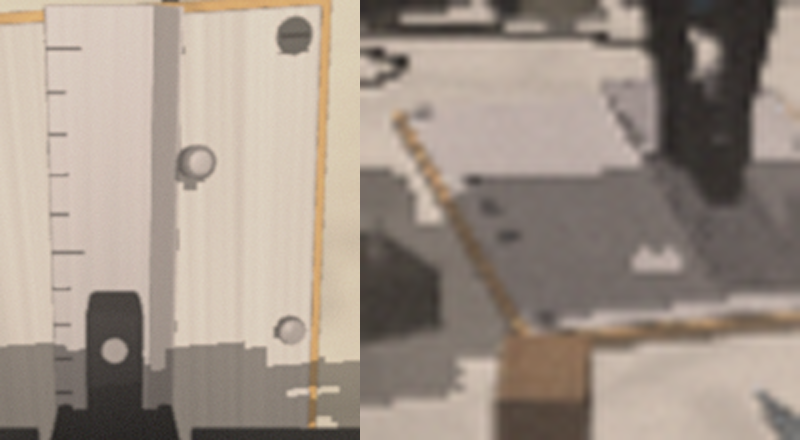

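>>> move_arm --series "0 -0.5 0 0 0 0; 0 -1 0 0 0 0; 0 -1 0 0 0 0; 0 -1 0 0 0 0"

```text
time: 16.5
position: [0.6143, 0.0472, 0.0413]
tool_rot: [0.734, 0.679, -0.001, -0.001]
ft_force: [-4.8, -0.8, 1.2]
grip_width: 0.0138
grip_force: 40.0
```

```bash
python3 st.py
```

```text
[0.61432512 0.04720336 0.04127546] 85.55099085221903 [-4.83708825 -0.80015642  1.2209006 ] [-0.07195327  1.04792719  0.10188015] 16.5
```

>>> move_arm --series "0 -0.5 0 0 0 0; 0 -0.5 0 0 0 0; 0 -0.5 0 0 0 0" --newtons 5

```text
time: 16.75
position: [0.6143, 0.0472, 0.0413]
tool_rot: [0.734, 0.679, -0.001, -0.001]
ft_force: [-5.9, -0.3, 1.3]
grip_width: 0.014
grip_force: 5.0
```

>>> move_arm --series "0 0 0 0 0 0; 0 0 0 0 0 0; 0 0 0 0 0 0; 0 0 0 0 0 0; 0 0 0 0 0 0; 0 0 0 0 0 0" --jaw 0.4

```text
time: 17.25
position: [0.6166, 0.047, 0.0419]
tool_rot: [0.734, 0.679, 0.001, 0.001]
ft_force: [-0.4, 0.3, -0.7]
grip_width: 0.0339
grip_force: 0.0
```

>>> move_arm --series "0 0 -8 0 0 0; 0 0 -20 0 0 0; 0 0 -40 0 0 0; 0 -20 -70 0 0 0; -25 -45 -100 0 0 0; -50 -70 -130 0 0 0; -60 -70 -160 0 0 0; -60 -70 -160 0 0 0"

```text
time: 17.92
position: [0.5431, -0.0099, 0.2089]
tool_rot: [0.735, 0.678, 0.003, 0.005]
ft_force: [0.8, -0.7, 0.4]
grip_width: 0.0351
grip_force: 0.0
```

```bash
python3 st.py; python3 - <<'E'
from h import *
p=robot.camera("wrist"); save(p,"w7.png",f=1.5); np.savez("w7.npz",mtx=p["mtx"],w=p["world_to_cam"])
E
```

```text
[ 0.54307482 -0.00994394  0.20886924] 85.42484229679158 [ 0.7517549  -0.66279029  0.41076271] [-0.01850696 -0.09922144 -0.06142025] 17.9167
```

View pics/w7.png

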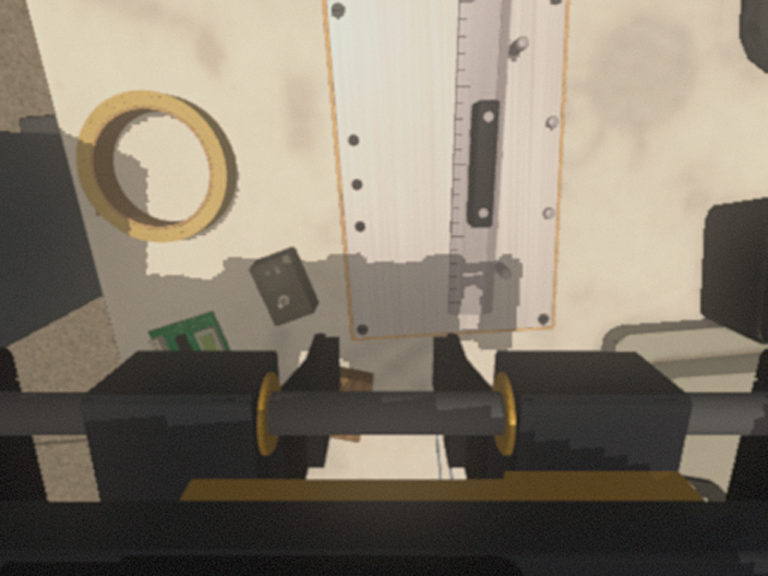

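```bash
python3 - <<'E'
from h import *
print(robot.hand_in())
E
```

```text
the job is handed in; nothing more can be done
None
```

The job is handed in after about 18 s of robot time: the wood block and switch box stand on the desk, and the straightedge was slid bevel-first against both pins and released. The balanced push force showed contact at both pins before release, but I didn't re-measure it afterwards, and I viewed 12 pictures, two over the limit of 10.

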